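Fit a pump rotor on its splined shaft against the seal spring

ROBOT

A 7-joint arm with a two-finger parallel gripper is mounted at the origin on the work surface. World frame = base frame: x ahead of the robot, y to its left, z up, the work surface at z = 0. Lengths are in m, angles in rad, forces in N, time in s.
With the tool pointing down it reaches from about 0.425 to 0.8 m from the base axis. Payload 8.3 kg.
Tool frame: the origin (TCP) lies at the very end of the fingers, on their centre line; the grasp point (between the pads) lies 19 mm behind it (bot.grip_depth is the distance from the TCP to the grasp point, in m); x points along the fingers, z is the direction in which the jaws open and shut, and the axes are right-handed (so a half turn about x gives the same grasp; the last joint's range is limited). The gripper opens to 85 mm and grips with 20 to 120 N. Pads are 22 mm wide; open, the fingers measure 114 mm over their backs; the gripper's body (76 mm by 85 mm) begins 54 mm behind the grasp point. The pads swing forward as they close: fully open they stand 13 mm farther back than shut.
Start: joints at [-1.34, 0.383, 0.016, 1.37, -0.006, 1.388, -0.046], TCP at [0.181, 0.598, 0.231] pointing down, gripper open.
Joint ranges: [-2.95, 2.95], [-0.25, 2.06], [-1.52, 1.56], [0.18, 2.33], [-1.44, 4.58], [0.02, 2.06], [-3.01, 3.01]. Speed limits (rad/s): [2.39, 2.39, 3.01, 3.01, 3.14, 3.14, 3.14].

INTERFACE

Orientations are given as a 3x3 rotation matrix whose columns are the frame's x, y, z axes.
In Python, from cell import bot gives the robot as it stands.
- The arm moves only by the shell command python3 -m pendant 'ROWS' [FORCE]. ROWS is JSON, a list of rows, each a list of 3 entries, a list of its own where there are three numbers: the shift along the world's x, y, z in cm, then the turn, a rotation vector about the world's x, y, z in degrees, then the finger opening in cm, from 0 to 8.54. A call has 1 to 20 rows; each row is the pose to reach, as a shift and turn from the pose commanded when the call began; what a row does not reach only later rows make up. A row lasts 1/10 s, in which the tool goes at most 50 mm and 8.59 degrees, less where a joint would pass 70% of its speed; a pose out of reach is approached as far as the arm can. A call with a gripper value outside its range is refused whole. The fingers move at their own pace and stop on an object; FORCE is the grip in N (left out, the last holds). Time passes only in rows, so rows that repeat a pose let the fingers close. It gives the time, the measured TCP pose, the force and the opening at its end, in the units of the state.
- bot.get_obs(): the state, without advancing time (a new reading comes with each control period).
- bot.grab_frame(name): name is "scene" or "side" or "wrist"; returns (picture, depth): 420x560x3 uint8, red, green, blue; 420x560 float32, m along the optical axis (not along the pixel's ray), 0 where there is no reading.
- bot.calibration(name): a dict with "vertical_fov" (degrees; the focal length in pixels is half the picture's height over the tangent of half this angle, whatever the lens; pixels are square), "cx", "cy" (the principal point, pixels), "xyz" and "attitude" of the camera in the world. Camera axes: x right, y up, looking along -z (the intrinsics and any distortion apply to the point x, -y, -z); pixel columns grow to the right and rows downward; lengths in m; the calibration is good to about 2 mm. A picture is of the moment at which its call begins: read the wrist's pose just before it. calibration takes no time and is no camera call; for the wrist camera it gives the pose at the moment of the call.
- bot.hand_in(): hands the job in, once; it reports no verdict.
The state is a dict: "time_s": time; "qpos": joint angles; "qvel": joint speeds; "joint_torque": joint torques, N m; "tool_pos": TCP position; "ee_rot": TCP orientation; "wrist_force": force on the tool from outside, world axes, zero at the start; "wrist_torque": the same for the moment, N m; "finger_gap": finger opening in m.
Only numpy, scipy, OpenCV 4.12 (cv2) and the standard library are available. Lean on these libraries where they do the work, as an engineer would, in place of code of your own. Each camera call takes 0.05 s, during which the arm holds its last target.

TASK

Service the pump on the bench: first put the damaged rotor, the one with a vane missing, into the blue tub on the bench and let go of it there. Then take the complete four-vane rotor, set it over the upright splined shaft of the pump, turned so that the splines mesh, and push it fully home onto the shaft's shoulder against the seal spring; finish while still holding it pressed down there, as it springs up if let go. Leave the jar, the pipe elbow and the wrench where they are.

Things in the scene. Friction and masses are not known exactly. Their poses are not given: they have to be found in the camera images.
- rotor_whole: Complete rotor, beige plastic, 76 mm high, about 160 g, standing loose on its disc: disc 84 mm across, 6 thick; square hub 44 x 44 mm up to 36 mm; on top a square grip block 24 x 24 mm, from 36 to 76 mm, flats facing +-x and +-y. Four radial vanes along +-x and +-y, 6 mm thick, from 22 to 42 mm off the axis, up to 30 mm high. Origin: centre of underside; z up.
- rotor_broken: Damaged rotor: same material, sizes, grip block and origin as the complete one, also standing on its disc, but the vane along its -y is missing (a 3 mm stub is left): three vanes, along +x, +y and -x.
- rotor_bore (a point): Mouth of the complete rotor's bore, at the centre of its underside, axes as the rotor. The bore is a cross 32 mm deep: two slots 10 mm wide and 27 mm from end to end, along x and y, in line with the vanes and the flats of the grip block.
- pump: Pump drive end, fixed to the bench, shaft upwards: 150 mm square steel foot 12 mm thick, grey finned motor body about 120 mm across with a black terminal box at -x, aluminium flange 132 mm across with its top 97 mm above the bench (bolt heads to 101). Origin: centre of the underside, on the shaft axis.
- shaft_seat (a point): Centre of the top of the steel shaft's shoulder (29 mm across), 115 mm above the bench; x and y along the splines. Above it: a cross 24 mm tip to tip, arms 8 mm wide, up to 20 mm, then a round 9 mm nose up to 30 mm. The rotor fits in any of four quarter turns, 1 mm play per side. Home: rotor's origin at this point. The shaft turns stiffly (0.15 N m).
- seal (a joint): Black spring-loaded seal ring round the shoulder, 34 mm inner, 60 mm outer diameter. Value: how far it is pressed down, m; 0 free (top 10 mm above the shoulder), 0.010 with the rotor home. Pushes up with about 3 N at 0, 10 N at 0.010, so a rotor let go is lifted off the shoulder.
- tub: Open blue plastic tub fixed on the bench, 180 x 180 mm outside, 45 mm high, walls and floor 5 mm thick. Origin: centre of its underside.
- jar: Bystander: clear jar with a white cap, 60 mm across, 85 mm high. Origin: centre of its underside. Not to be moved.
- elbow: Bystander: white plastic pipe elbow lying flat, two legs about 58 mm long along its +x and +y, 40 mm high. Origin: under the bend. Not to be moved.
- wrench: Bystander: steel wrench lying flat, 170 mm long along its x. Not to be moved.
Mind the look-alikes: they are no part of the job. Leave any pink look-alike of the rotor_whole alone.

How it is judged:
On the way, in this order (a step that is already met when the one before it is completed fails the run):
1. the damaged rotor lies in the tub, let go and at rest (x of rotor_broken in the frame of tub between -0.08 and 0.08 m and y of rotor_broken in the frame of tub between -0.08 and 0.08 m and z of rotor_broken in the frame of tub below 0.05 m and contact force between rotor_broken and the fingers below 0.1 N and linear speed of rotor_broken below 0.03 m/s), for 0.2 s.
2. the complete rotor is meshed on the splines (z of rotor_whole in the frame of shaft_seat below 0.013 m and horizontal distance between rotor_whole and shaft_seat below 0.004 m and angle between rotor_whole's own z axis and vertical below 0.1 rad), for 0.1 s.
At the end, for the whole second after the job is handed in: Complete rotor meshed, underside within 3 mm of the shoulder, 4 mm of the axis, tilt under 0.1 rad, at rest, seal pressed over 7 mm, gripper still on it; damaged rotor in the tub (origin within 80 mm of its middle along each side, under 50 mm high), let go, at rest (all of step 1 and z of rotor_whole in the frame of shaft_seat below 0.003 m and horizontal distance between rotor_whole and shaft_seat below 0.004 m and angle between rotor_whole's own z axis and vertical below 0.1 rad and value of joint seal above 0.007 m and contact force between rotor_whole and the fingers above 1 N and angular speed of rotor_whole below 0.1 rad/s and linear speed of rotor_whole below 0.02 m/s); the arm keeps its last pose, push and grip.
It fails at once if the jar was moved more than 20 mm (distance of jar from where it was at the start of the episode above 0.02 m).
It fails at once if the elbow was moved more than 20 mm (distance of elbow from where it was at the start of the episode above 0.02 m).
It fails at once if the wrench was moved more than 20 mm (distance of wrench from where it was at the start of the episode above 0.02 m).
It also fails if it takes over 59 s, if anything falls off the work surface, if the arm or the gripper's body presses on something with over 40 N, if the wrist force passes 120 N, or if a joint passes its speed limit or range.

## Working session

There is one attempt and no reset: what is moved stays moved. The work goes in short steps, Python scripts to look and compute and a shell command to move; the robot and the scene stay as the last step left them, time stands still between calls to the robot, and variables do not carry over. Pictures are saved under pics/ and viewed, and the job is handed in when it is done.

```bash
ls; mkdir -p pics
cat > h.py <<'E'
import numpy as np,cv2
from cell import bot
def snap(name,tag):
    c=bot.calibration(name); im,d=bot.grab_frame(name)
    cv2.imwrite(f'pics/{tag}.png',im[:,:,::-1]); np.savez(f'pics/{tag}.npz',im=im,d=d,**{k:np.array(v) for k,v in c.items()})
    return c,im,d
def load(tag):
    z=np.load(f'pics/{tag}.npz'); return z,z['im'],z['d']
def world(c,d):
    h,w=d.shape; f=h/2/np.tan(np.radians(float(c['vertical_fov']))/2)
    u,v=np.meshgrid(np.arange(w),np.arange(h))
    p=np.stack([(u-float(c['cx']))/f*d,-(v-float(c['cy']))/f*d,-d],-1)
    P=p@np.array(c['attitude']).T+np.array(c['xyz'])
    P[d==0]=np.nan
    return P
E
python3 - <<'E'
from h import *
for n in ['scene','side','wrist']:
    c,im,d=snap(n,n+'0'); print(n,c)
print(bot.get_obs())
E
```

```text
pics
scene {'vertical_fov': 51.14043010199902, 'cx': 280.1256136521648, 'cy': 215.5377165115064, 'xyz': array([1.15582602, 0.542862  , 0.76425242]), 'attitude': array([[-0.70028007, -0.48228111,  0.52632001],
       [ 0.71386077, -0.46973115,  0.51937987],
       [-0.0032582 ,  0.73943058,  0.67322493]])}
side {'vertical_fov': 48.30206802080976, 'cx': 276.47677894683227, 'cy': 202.973856889077, 'xyz': array([0.25547045, 0.59415944, 0.94284028]), 'attitude': array([[-0.86464203,  0.38281203, -0.32534459],
       [-0.50236262, -0.66537641,  0.55218297],
       [-0.00509433,  0.64088156,  0.76762287]])}
wrist {'vertical_fov': 70.87712714476287, 'cx': 282.98213402817674, 'cy': 206.77921156123716, 'xyz': array([0.10597908, 0.62095606, 0.37292772]), 'attitude': array([[ 0.29006675, -0.91095435, -0.29329755],
       [ 0.95700422,  0.27545142,  0.09093645],
       [-0.00204972, -0.30706464,  0.95168645]])}
{'time_s': 0.15, 'qpos': array([-1.3398942 ,  0.38405914,  0.01637302,  1.37088551, -0.0062844 ,
        1.38818623, -0.04647023]), 'qvel': array([ 0.00157994, -0.0024811 ,  0.00029989, -0.00362295, -0.00117788,
       -0.00200255, -0.00090504]), 'joint_torque': array([ 2.52255253e-03, -6.28157544e+01,  8.46115854e-01, -3.72172308e+01,
        1.68694620e-02,  1.08835843e-02,  3.15782984e-05]), 'tool_pos': array([0.18085138, 0.59787104, 0.23051209]), 'ee_rot': array([[-4.06543555e-04, -9.57178367e-01,  2.89498546e-01],
       [-1.43222833e-03,  2.89498831e-01,  9.57177296e-01],
       [-9.99998892e-01, -2.54937584e-05, -1.48859186e-03]]), 'wrist_force': array([-0.02291397,  0.0865157 , -0.04659494]), 'wrist_torque': array([-0.05476497, -0.02468684,  0.04557608]), 'finger_gap': 0.08531222575797627}
```

View pics/scene0.png

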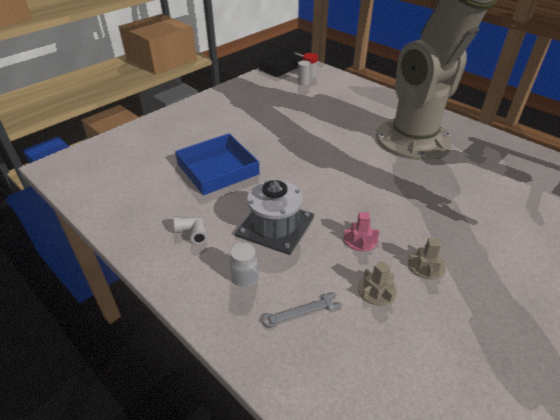

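View pics/side0.png

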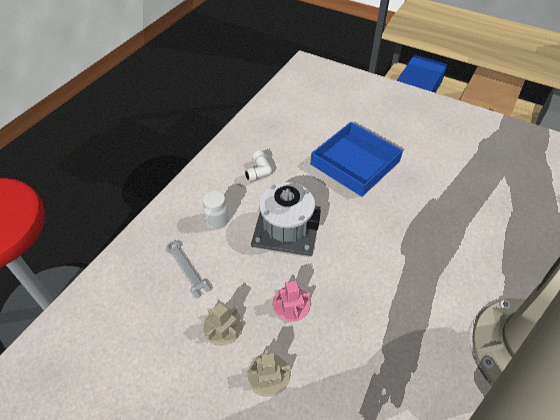

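View pics/wrist0.png

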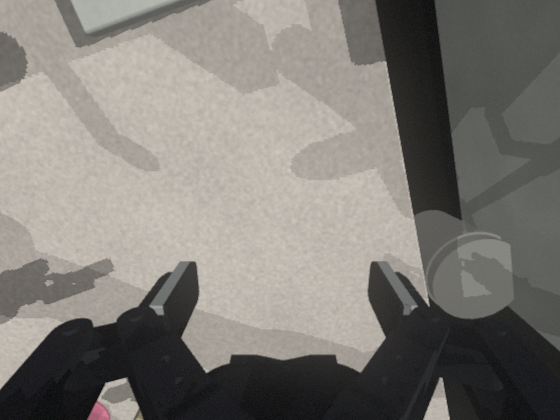

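Candidates in the scene view: two beige rotors at (379,282) and (428,258), and a pink look-alike at (362,230), which I'll leave alone. I'll crop closer to see which beige one lacks a vane.

Run:
```python
from h import *
a=load('scene0'); b=load('side0')
A=cv2.resize(a[1][215:305,335:455],None,fx=3.3,fy=3.3,interpolation=cv2.INTER_CUBIC)
B=cv2.resize(b[1][275:400,190:320],None,fx=3,fy=3,interpolation=cv2.INTER_CUBIC)
h=max(A.shape[0],B.shape[0]);o=np.zeros((h,A.shape[1]+B.shape[1],3),np.uint8);o[:A.shape[0],:A.shape[1]]=A;o[:B.shape[0],A.shape[1]:]=B
print(o.shape);cv2.imwrite('pics/crop0.png',o[:,:,::-1])
PA=world(a[0],a[2]);PB=world(b[0],b[2])
for n,P,pts in [('scene',PA,dict(r1=(381,268),r2=(432,242),pump=(275,185),tub=(218,165),jar=(243,253),desk=(150,250))),('side',PB,dict(r1=(222,308),r2=(268,358),pump=(287,190),tub=(357,157),jar=(214,200)))]:
    for k,(u,v) in pts.items(): print(n,k,P[v,u].round(3))
```

```text
(375, 786, 3)
scene r1 [0.588 0.273 0.077]
scene r2 [0.448 0.309 0.076]
scene pump [ 0.598 -0.024  0.135]
scene tub [ 0.533 -0.327  0.006]
scene jar [0.762 0.043 0.083]
scene desk [ 0.862 -0.184 -0.   ]
side r1 [0.578 0.268 0.08 ]
side r2 [0.444 0.31  0.081]
side pump [ 0.592 -0.024  0.146]
side tub [ 0.539 -0.339  0.008]
side jar [0.754 0.044 0.085]
```

View pics/crop0.png

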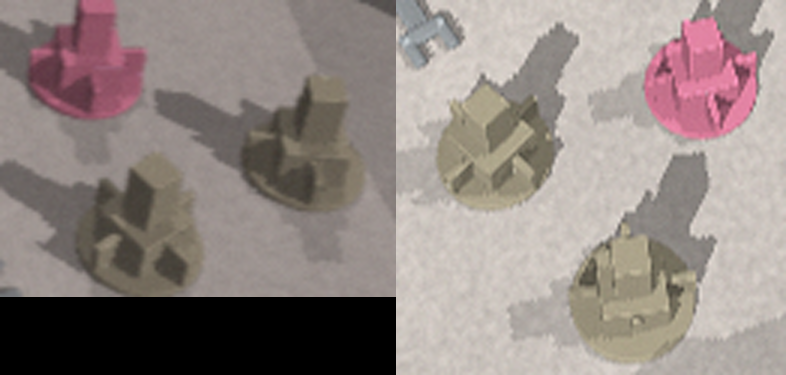

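The crops show the rotor at side (268,370) / scene (428,258) with only a stub facing the side camera, so it is the damaged one. The one at scene (379,282) looks complete. Next: poses from the depth data.

```bash
cat >> h.py <<'E'
def block(P,c,lo=.068,hi=.086,r=.03):
    m=(np.hypot(P[...,0]-c[0],P[...,1]-c[1])<r)&(P[...,2]>lo)&(P[...,2]<hi)
    q=P[m]; return q
def rect(q):
    (cx,cy),(w,h),a=cv2.minAreaRect((q[:,:2]*1000).astype(np.float32)); return np.round([cx,cy,w,h,a,np.median(q[:,2])*1000,len(q)],1)
E
python3 - <<'E'
from h import *
for t in ['scene0','side0']:
    z,im,d=load(t);P=world(z,d)
    for n,c in dict(r1=(.583,.27),r2=(.446,.309)).items(): print(t,n,rect(block(P,c,.074,.09)))
    q=block(P,(.595,-.024),.12,.16,.05);print('seal',q[:,:2].mean(0),rect(q))
    hz=np.histogram(q[:,2],bins=np.arange(.12,.16,.004));print(hz[0])
    q=block(P,(.595,-.024),.09,.103,.09);print('flange',rect(q))
    q=block(P,(.535,-.33),.036,.052,.2);print('tub',rect(q))
    q=block(P,(.595,-.024),.006,.018,.14);print('foot',rect(q))
E
```

```text
scene0 r1 [583.4 273.5  25.1  25.5  76.7  77.7 119. ]
scene0 r2 [444.8 312.   26.   24.6  40.1  77.3 103. ]
seal [ 0.5982039  -0.02381544] [595.2 -27.   60.5  56.2  43.8 124.8 334. ]
[104 165  13  36   4  11   1   0   0   0]
flange [ 596.6  -25.2  132.2  130.7   55.3   96.7 1280. ]
tub [ 539.7 -321.2  185.9  180.9   76.9   42.2  598. ]
foot [ 596.   -27.2  152.9  151.7   18.9   11.7 1167. ]
side0 r1 [581.5 272.3  24.   25.2  75.9  78.3 145. ]
side0 r2 [443.6 311.9  23.6  26.   37.7  78.4 166. ]
seal [ 0.59281128 -0.0256735 ] [594.1 -27.3  58.1  58.5  14.6 125.6 393. ]
[ 84 232  23  29  13   8   4   0   0   0]
flange [ 594.3  -27.7  129.9  132.6   31.3   97.6 1521. ]
tub [ 538.2 -323.5  187.5  183.1   77.5   43.3  716. ]
foot [ 587.3  -14.5  250.2  151.    34.4   12.4 1053. ]
```

r1 (complete) is at (0.583, 0.273), flats at about 76°. r2 (damaged) is at (0.444, 0.312), flats at about 39°. Measured sizes (24–26 mm block, 132 mm flange, ~182 mm tub) and heights match the description. I'll go above r2 with the jaws turned −34°.

```bash
python3 -m pendant '[[[4,-4.4,-1],[0,0,-6],8.5],[[7,-7.6,-2],[0,0,-12],8.5],[[10,-11,-3],[0,0,-18],8.5],[[13,-14.3,-4],[0,0,-24],8.5],[[16,-17.6,-5],[0,0,-30],8.5],[[19,-20.9,-6],[0,0,-34],8.5],[[22,-24.2,-7],[0,0,-34],8.5],[[25,-27.4,-8],[0,0,-34],8.5],[[26.3,-28.6,-8],[0,0,-34],8.5],[[26.3,-28.6,-8],[0,0,-34],8.5],[[26.3,-28.6,-8],[0,0,-34],8.5]]' 60
python3 - <<'E'
from h import *
c,im,d=snap('wrist','wrist1'); P=world(c,d)
o=bot.get_obs();print(o['tool_pos'],o['ee_rot'][:,2])
print(rect(block(P,(.444,.312),.07,.09)),rect(block(P,(.5825,.273),.07,.09)))
E
```

```text
time_s: 1.25
tool_pos: [0.4437, 0.3124, 0.1511]
ee_rot: [[-0.001, -0.631, 0.776], [0.0, 0.776, 0.631], [-1.0, 0.0, -0.0]]
wrist_force: [-0.3, 0.4, -0.0]
finger_gap: 0.085
[0.4431044  0.3132416  0.15116368] [ 7.74413330e-01  6.32679929e-01 -3.19086148e-04]
[444.6 311.7  23.7  24.6  38.7  77.8 967. ] [581.1 272.2  24.3  24.1  79.6  77.7 592. ]
```

View pics/wrist1.png

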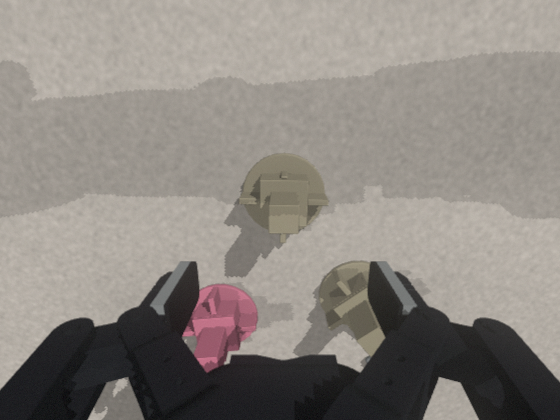

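The wrist view confirms it: the rotor at (285,200) has vanes left, right and below, and only a stub at (284,175). I'll descend and grip it.

```bash
python3 -m pendant '[[[0.1,-0.1,-4],[0,0,0],8.5],[[0.1,-0.1,-8],[0,0,0],8.5],[[0.1,-0.1,-10.8],[0,0,0],8.5],[[0.1,-0.1,-10.8],[0,0,0],8.5],[[0.1,-0.1,-10.8],[0,0,0],2],[[0.1,-0.1,-10.8],[0,0,0],1],[[0.1,-0.1,-10.8],[0,0,0],1],[[0.1,-0.1,-10.8],[0,0,0],1],[[0.1,-0.1,-10.8],[0,0,0],1],[[0.1,-0.1,-10.8],[0,0,0],1],[[0.1,-0.1,-10.8],[0,0,0],1]]' 60
```

```text
time_s: 2.4
tool_pos: [0.4456, 0.3118, 0.0446]
ee_rot: [[0.001, -0.632, 0.775], [0.002, 0.775, 0.632], [-1.0, 0.0, 0.002]]
wrist_force: [-1.0, -1.3, 6.9]
finger_gap: 0.0232
```

```bash
python3 -m pendant '[[[0,0,4],[0,0,0],1],[[0,0,8],[0,0,0],1],[[0,0,12],[0,0,0],1],[[0,0,16],[0,0,0],1],[[0.3,-2,19],[0,0,0],1],[[0.9,-6,20],[0,0,0],1],[[1.5,-10.5,20],[0,0,0],1],[[2.2,-15,20],[0,0,0],1],[[2.9,-19.5,20],[0,0,0],1],[[3.5,-24,20],[0,0,0],1],[[4.2,-28.5,20],[0,0,0],1],[[4.8,-33,20],[0,0,0],1],[[5.5,-37.5,20],[0,0,0],1],[[6.2,-42,20],[0,0,0],1],[[6.8,-46.5,20],[0,0,0],1],[[7.5,-51,20],[0,0,0],1],[[8.1,-55.5,20],[0,0,0],1],[[8.8,-60,20],[0,0,0],1],[[9.3,-63.4,20],[0,0,0],1],[[9.3,-63.4,20],[0,0,0],1]]'
python3 - <<'E'
from h import *
c,im,d=snap('side','side2')
E
```

```text
time_s: 4.4
tool_pos: [0.5355, -0.3288, 0.2425]
ee_rot: [[-0.003, -0.626, 0.78], [-0.003, 0.78, 0.626], [-1.0, -0.001, -0.004]]
wrist_force: [0.7, -0.4, -2.0]
finger_gap: 0.0233
```

View pics/side2.png

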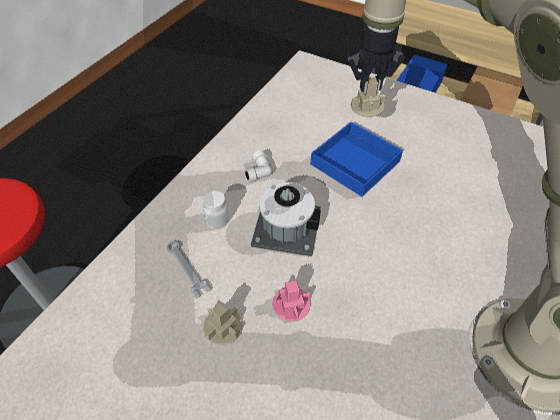

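Side view: the damaged rotor is held at (368,100), hanging above the tub (357,157). I'll lower, release and rise.

```bash
python3 -m pendant '[[[0.2,0.3,-5],[0,0,0],1],[[0.2,0.3,-10],[0,0,0],1],[[0.2,0.3,-14],[0,0,0],1],[[0.2,0.3,-17.5],[0,0,0],1],[[0.2,0.3,-19.0],[0,0,0],1],[[0.2,0.3,-19.2],[0,0,0],1],[[0.2,0.3,-19.2],[0,0,0],1],[[0.2,0.3,-19.2],[0,0,0],4],[[0.2,0.3,-19.2],[0,0,0],6],[[0.2,0.3,-19.2],[0,0,0],6],[[0.2,0.3,-19.2],[0,0,0],6],[[0.2,0.3,-16],[0,0,0],6],[[0.2,0.3,-12],[0,0,0],6],[[0.2,0.3,-7],[0,0,0],6],[[0.2,0.3,-2],[0,0,0],6],[[0.2,0.3,0],[0,0,0],6]]'
python3 - <<'E'
from h import *
c,im,d=snap('wrist','wrist3');P=world(c,d)
print(rect(block(P,(.538,-.326),.07,.095,.04)))
c,im,d=snap('scene','scene3')
E
```

```text
time_s: 6.05
tool_pos: [0.541, -0.3213, 0.2493]
ee_rot: [[0.007, -0.631, 0.776], [-0.003, 0.776, 0.631], [-1.0, -0.007, 0.003]]
wrist_force: [0.7, -0.6, -0.3]
finger_gap: 0.0598
[ 540.1 -319.    24.    23.4   39.2   82.8  526. ]
```

View pics/scene3.png

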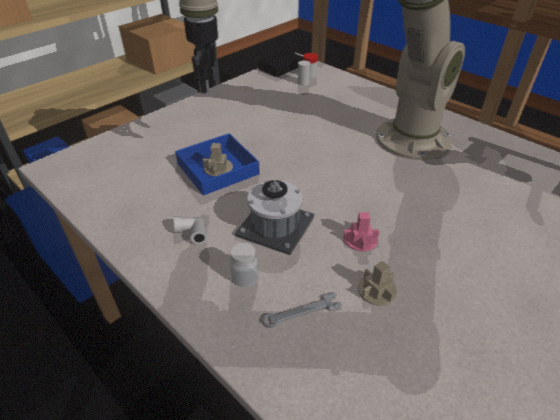

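View pics/wrist3.png

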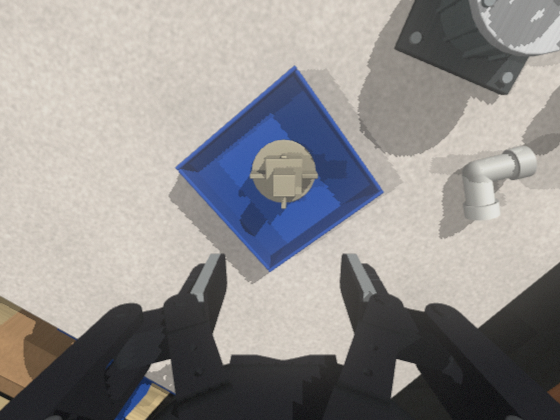

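The damaged rotor stands upright in the tub at (285,175) in the wrist view, world (0.540, -0.319), and is released. Next: look down on the shaft.

```bash
python3 -m pendant '[[[0.8,4.5,1],[0,0,0],6],[[1.6,9,2],[0,0,0],6],[[2.5,13.5,2],[0,0,0],6],[[3.3,18,2],[0,0,0],6],[[4.2,22.5,2],[0,0,0],6],[[5,27,2],[0,0,0],6],[[5.5,29.5,2],[0,0,0],6],[[5.5,29.5,2],[0,0,0],6],[[5.5,29.5,2],[0,0,0],6],[[5.5,29.5,2],[0,0,0],6]]'
python3 - <<'E'
from h import *
c,im,d=snap('wrist','wrist4');P=world(c,d)
q=block(P,(.5955,-.0265),.131,.152,.03);print(rect(q),len(q))
q=block(P,(.5955,-.0265),.120,.129,.05);print('seal',rect(q))
q=block(P,(.5955,-.0265),.09,.103,.09);print('flange',rect(q))
p=np.argwhere(np.hypot(P[...,0]-.5955,P[...,1]+.0265)<.035);a=p.min(0);b=p.max(0);print(a,b)
cv2.imwrite('pics/crop4.png',cv2.resize(im[a[0]:b[0],a[1]:b[1]],None,fx=7,fy=7,interpolation=cv2.INTER_CUBIC)[:590,:790,::-1])
E
```

```text
time_s: 7.15
tool_pos: [0.5945, -0.0265, 0.2628]
ee_rot: [[-0.001, -0.63, 0.777], [-0.001, 0.777, 0.63], [-1.0, -0.0, -0.001]]
wrist_force: [-0.5, -0.3, 0.4]
finger_gap: 0.06
[595.2 -28.   22.4  21.9  54.1 134.7 350. ] 350
seal [ 595.2  -28.4   58.7   58.6   63.9  124.8 1947. ]
flange [ 595.2  -28.7  130.5  130.8   85.7   96.9 8618. ]
[157 151] [419 414]
```

View pics/crop4.png

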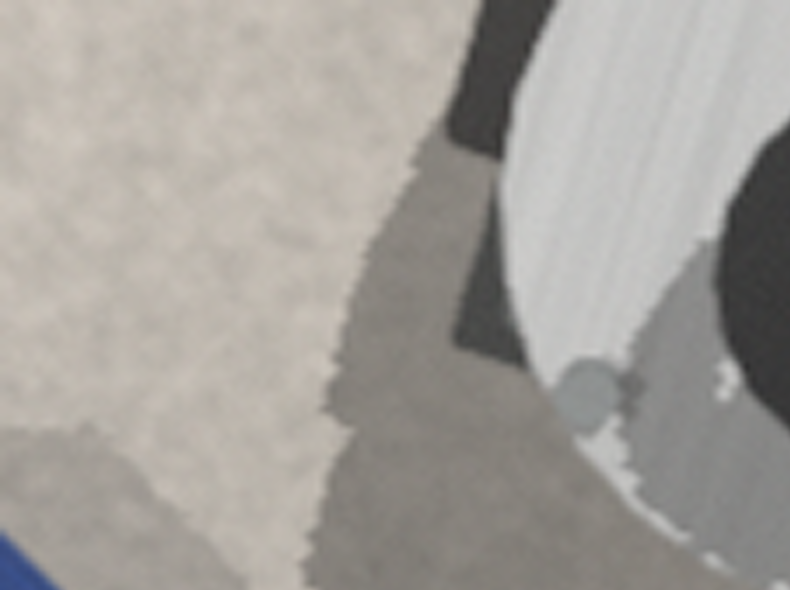

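View pics/wrist4.png

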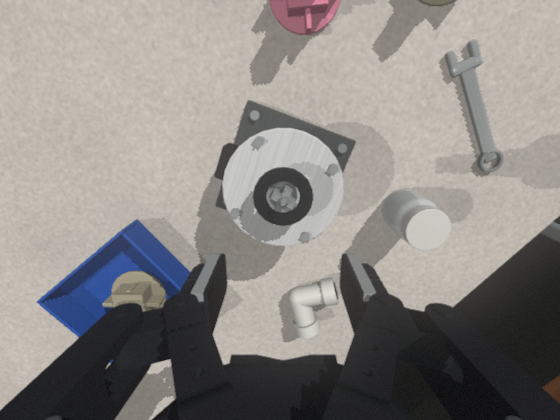

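The shaft is at (283,195) in the wrist picture. I'll crop it and fit the cross to the depth data.

Run:
```python
from h import *
from scipy.optimize import minimize
z,im,d=load('wrist4');P=world(z,d)
q=block(P,(.5952,-.028),.131,.139,.02)[:,:2]*1000
print(len(q))
# rasterise & fit plus: points inside plus, few outside; use sdf
def sdf(p):
    a=np.abs(p); 
    def box(x,y,h,w): 
        dx,dy=x-h,y-w; return np.hypot(np.maximum(dx,0),np.maximum(dy,0))+np.minimum(np.maximum(dx,dy),0)
    return np.minimum(box(a[:,0],a[:,1],12,4),box(a[:,0],a[:,1],4,12))
def cost(x):
    c,s=np.cos(x[2]),np.sin(x[2]); p=(q-x[:2])@np.array([[c,-s],[s,c]])
    return np.mean(np.maximum(sdf(p),0)**2)
best=sorted([(lambda r:(r.fun,*r.x[:2],np.degrees(r.x[2])%90))(minimize(cost,[595.2,-28,np.radians(a)],method='Nelder-Mead')) for a in range(0,90,10)])
for b in best[:4]: print(np.round(b,3))
cv2.imwrite('pics/crop4b.png',cv2.resize(im[160:230,245:320],None,fx=8,fy=8,interpolation=cv2.INTER_CUBIC)[...,::-1])
# column direction in the world
print('img right',(P[195,330]-P[195,240])[:2])
I=np.zeros((400,400),np.uint8)
for x,y in q: cv2.circle(I,(int((x-595.2)*12+200),int(200-(y+28)*12)),4,255,-1)
cv2.imwrite('pics/plan4.png',I)
```

```text
282
[  0.    595.276 -28.63   12.326]
[  0.    595.278 -28.63   12.326]
[  0.    595.279 -28.63   12.326]
[  0.    595.274 -28.631  12.326]
img right [0.07605679 0.0614935 ]
```

View pics/crop4b.png

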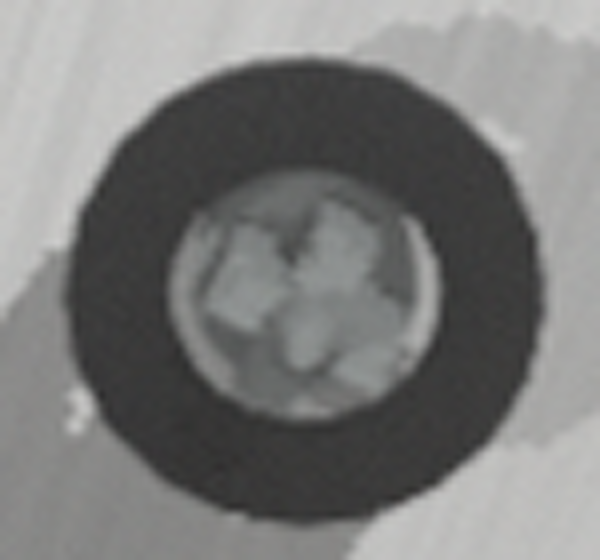

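View pics/plan4.png

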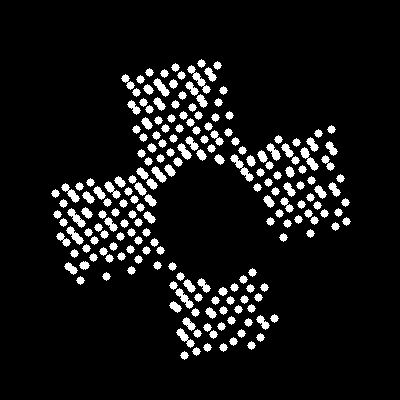

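The cross is clear: arms at 12.3° (mod 90°), centre near (0.5953, -0.0285). Now move over the complete rotor with the jaws turned +37°.

```bash
python3 -m pendant '[[[-0.2,4.5,0],[0,0,6],6],[[-0.4,9,0],[0,0,13],6],[[-0.6,13.5,0],[0,0,20],6],[[-0.8,18,-1],[0,0,27],7],[[-1,22.5,-3],[0,0,34],8],[[-1.2,27,-5],[0,0,37],8],[[-1.2,29.9,-6],[0,0,37],8],[[-1.2,29.9,-6],[0,0,37],8],[[-1.2,29.9,-6],[0,0,37],8],[[-1.2,29.9,-6],[0,0,37],8]]'
python3 - <<'E'
from h import *
c,im,d=snap('wrist','wrist5');P=world(c,d)
print(rect(block(P,(.582,.272),.072,.083)))
o=[]
for i in range(3):
    bot.grab_frame('side'); s=bot.get_obs(); o.append(np.r_[s['tool_pos'],np.degrees(np.arctan2(s['ee_rot'][1,2],s['ee_rot'][0,2]))])
print(np.mean(o,0).round(4),np.std(o,0).round(4))
E
```

```text
time_s: 8.2
tool_pos: [0.5841, 0.2716, 0.2039]
ee_rot: [[0.001, -0.97, 0.243], [-0.001, 0.243, 0.97], [-1.0, -0.001, -0.0]]
wrist_force: [0.7, 0.1, -0.3]
finger_gap: 0.0796
[582.9 271.5  23.9  24.4  78.4  77.8 642. ]
[ 0.5838  0.2724  0.2041 76.0072] [0.0002 0.0003 0.0001 0.0257]
```

View pics/wrist5.png

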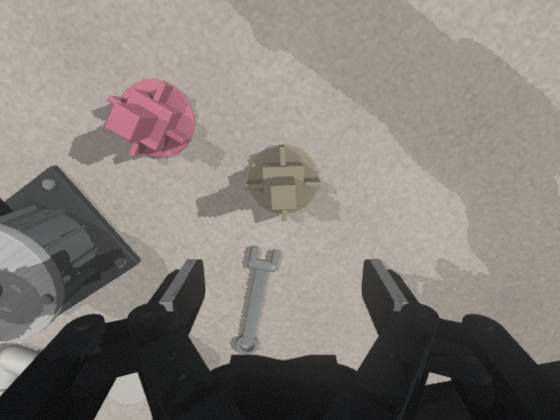

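The complete rotor at (283,182) shows all four vanes; the pink one is clearly apart at (150,118). The wrench end at (262,260) is low and will clear the fingers. Descend and grip.

```bash
python3 -m pendant '[[[-0.1,-0.1,-4],[0,0,2],8],[[-0.1,-0.1,-8],[0,0,2],8],[[-0.1,-0.1,-12],[0,0,2],8],[[-0.1,-0.1,-15],[0,0,2],8],[[-0.1,-0.1,-16],[0,0,2],8],[[-0.1,-0.1,-16],[0,0,2],8],[[-0.1,-0.1,-16],[0,0,2],3],[[-0.1,-0.1,-16],[0,0,2],1],[[-0.1,-0.1,-16],[0,0,2],1],[[-0.1,-0.1,-16],[0,0,2],1],[[-0.1,-0.1,-16],[0,0,2],1],[[-0.1,-0.1,-16],[0,0,2],1],[[-0.1,-0.1,-16],[0,0,2],1]]' 70
python3 - <<'E'
from h import *
o=[]
for i in range(4):
    bot.grab_frame('side'); s=bot.get_obs(); o.append(np.r_[s['tool_pos'],np.degrees(np.arctan2(s['ee_rot'][1,2],s['ee_rot'][0,2])),s['wrist_force']])
print(np.mean(o,0).round(4),np.std(o,0).round(4))
E
```

```text
time_s: 9.7
tool_pos: [0.5828, 0.2735, 0.0447]
ee_rot: [[0.002, -0.979, 0.205], [0.001, 0.205, 0.979], [-1.0, -0.002, 0.001]]
wrist_force: [-0.5, -0.2, 6.2]
finger_gap: 0.0231
[ 5.82800e-01  2.73500e-01  4.47000e-02  7.81674e+01 -6.50600e-01
 -7.43600e-01  5.73890e+00] [0.     0.     0.     0.0015 0.3793 0.2817 0.3959]
```

```bash
python3 -m pendant '[[[0,0,4],[0,0,0],1],[[0,0,8],[0,0,0],1],[[0,0,12],[0,0,0],1],[[0,0,16],[0,0,0],1],[[0.1,-2,17.5],[0,0,0],1],[[0.2,-6,17.5],[0,0,4],1],[[0.4,-10,17.5],[0,0,8],1],[[0.6,-14,17.5],[0,0,12],1],[[0.8,-18,17.5],[0,0,16],1],[[1,-22,17.5],[0,0,20],1],[[1.1,-26,17.5],[0,0,24],1],[[1.2,-29,17.5],[0,0,24],1],[[1.25,-30.2,17.5],[0,0,24],1],[[1.25,-30.2,17.5],[0,0,24],1],[[1.25,-30.2,17.5],[0,0,24],1],[[1.25,-30.2,17.5],[0,0,24],1]]'
python3 - <<'E'
from h import *
snap('scene','scene6');snap('side','side6');snap('wrist','wrist6')
s=bot.get_obs();print(s['time_s'],s['tool_pos'],np.degrees(np.arctan2(s['ee_rot'][1,2],s['ee_rot'][0,2])),s['ee_rot'][:,0],s['wrist_force'])
for t in ['scene6','side6','wrist6']:
    z,im,d=load(t);P=world(z,d)
    for lo,hi,r,n in [(.174,.186,.05,'disc'),(.12,.129,.05,'seal'),(.09,.103,.09,'flange')]:
        q=block(P,(.595,-.028),lo,hi,r); print(t,n,rect(q) if len(q)>9 else len(q))
E
```

```text
time_s: 11.5
tool_pos: [0.5944, -0.0263, 0.2179]
ee_rot: [[-0.001, -0.977, -0.214], [0.001, -0.214, 0.977], [-1.0, 0.0, 0.001]]
wrist_force: [-0.2, 0.8, -1.3]
finger_gap: 0.0231
11.65 [ 0.59449552 -0.02710774  0.2181285 ] 102.30739006796018 [-2.78609849e-04  3.08798717e-04 -9.99999914e-01] [ 0.09336002  0.03906837 -2.29628914]
scene6 disc [600.9 -17.4  66.7  83.4  49.3 179.1 317. ]
scene6 seal [598.4 -23.2  53.   56.4  46.8 124.4 252. ]
scene6 flange [ 597.4  -24.2  127.3  129.9   50.    96.7 1272. ]
side6 disc [586.2 -17.1  81.9  63.2  44.4 179.7 351. ]
side6 seal [589.3 -17.7  57.8  37.   28.8 125.2 216. ]
side6 flange [ 590.3  -20.   130.1  117.1   29.    97.5 1384. ]
wrist6 disc [ 585.   -29.2   63.1   83.4   12.3  179.3 3885. ]
wrist6 seal 0
wrist6 flange [ 576.5  -34.6   91.5  131.3   15.2   96.9 6615. ]
```

View pics/scene6.png

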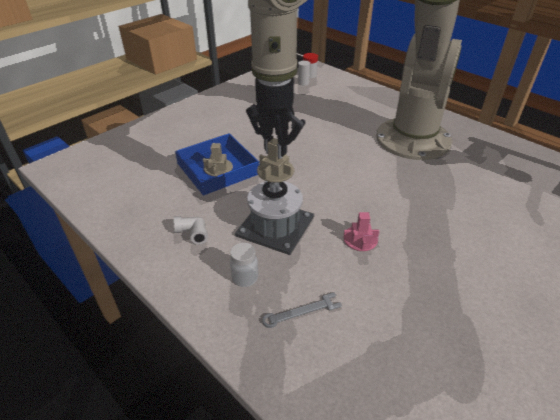

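View pics/wrist6.png

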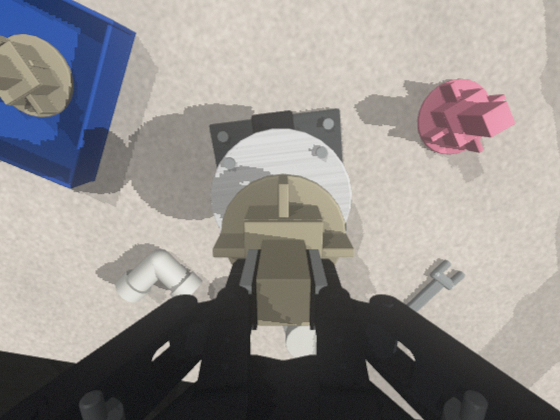

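Scene view: the rotor hangs over the shaft at (277,170). I'll compare disc and flange centres by circle fits in each camera (a shared bias cancels).

```bash
cat >> h.py <<'E'
from scipy.optimize import least_squares
def circ(P,c0,lo,hi,R,tol=4):
    q=block(P,c0,lo,hi,R/1000+.012)[:,:2]*1000; c=np.array(c0)*1000.
    for _ in range(8):
        v=q-c; a=np.degrees(np.arctan2(v[:,1],v[:,0]))//6; r=np.hypot(*v.T); e=[]
        for k in np.unique(a):
            m=a==k
            if m.sum()>1:
                i=np.where(m)[0][np.argmax(r[m])]
                if abs(r[i]-R)<tol: e.append(q[i])
        e=np.array(e)
        if len(e)<8: return None
        s=least_squares(lambda x:np.hypot(*(e-x).T)-R,c,loss='soft_l1',f_scale=.5); c=s.x
    return np.round([*c,len(e),np.std(np.hypot(*(e-c).T)-R)],2)
E
python3 - <<'E'
from h import *
z,im,d=load('wrist4');P=world(z,d)
print('clean wrist4 flange',circ(P,(.595,-.028),.09,.103,66),'seal',circ(P,(.595,-.028),.12,.129,30))
for t in ['scene0','side0','scene3']:
    z,im,d=load(t);P=world(z,d); print(t,circ(P,(.595,-.028),.09,.103,66),'seal',circ(P,(.595,-.028),.12,.129,30))
for t in ['scene6','side6','wrist6']:
    z,im,d=load(t);P=world(z,d)
    print(t,'disc',circ(P,(.595,-.028),.174,.185,42),'flange',circ(P,(.595,-.028),.09,.103,66),'seal',circ(P,(.595,-.028),.12,.129,30))
E
```

```text
clean wrist4 flange [ 5.9525e+02 -2.8620e+01  6.0000e+01  3.1000e-01] seal [ 5.9525e+02 -2.8480e+01  6.0000e+01  2.5000e-01]
scene0 [596.01 -26.94  55.     1.02] seal [594.96 -27.09  50.     1.36]
side0 [594.22 -27.71  58.     0.84] seal [593.88 -27.47  58.     0.9 ]
scene3 [595.66 -27.02  54.     1.2 ] seal [595.73 -27.53  51.     1.3 ]
scene6 disc [594.87 -24.68  37.     0.95] flange [595.73 -26.96  54.     1.03] seal [595.33 -26.48  42.     1.19]
side6 disc [594.17 -26.33  34.     1.02] flange [594.36 -27.62  48.     0.86] seal [595.1  -28.34  35.     1.24]
wrist6 disc [ 5.9552e+02 -2.6810e+01  3.5000e+01  3.4000e-01] flange [ 5.961e+02 -2.910e+01  3.900e+01  3.600e-01] seal None
```

All three cameras agree: the disc is about 0.6 mm short in x and 2 mm too far in +y relative to the pump. I'll correct that and go down onto the nose only, then check the force.

```bash
python3 -m pendant '[[[0.06,-0.2,0],[0,0,0],1],[[0.06,-0.2,-1],[0,0,0],1],[[0.06,-0.2,-2],[0,0,0],1],[[0.06,-0.2,-2.5],[0,0,0],1],[[0.06,-0.2,-2.5],[0,0,0],1],[[0.06,-0.2,-2.5],[0,0,0],1]]'
python3 - <<'E'
from h import *
snap('scene','scene7');snap('side','side7');snap('wrist','wrist7')
s=bot.get_obs();print(s['time_s'],s['tool_pos'],s['wrist_force'],s['wrist_torque'])
for t in ['scene7','side7','wrist7']:
    z,im,d=load(t);P=world(z,d)
    print(t,'disc',circ(P,(.595,-.028),.149,.160,42),'flange',circ(P,(.595,-.028),.09,.103,66))
E
```

```text
time_s: 12.25
tool_pos: [0.595, -0.0308, 0.1931]
ee_rot: [[-0.0, -0.978, -0.211], [-0.0, -0.211, 0.978], [-1.0, 0.0, -0.0]]
wrist_force: [-0.2, -0.0, -1.7]
finger_gap: 0.0228
12.4 [ 0.59529947 -0.03083515  0.19369273] [ 0.24543226  0.56304805 -1.76908378] [-0.01502647  0.03174687  0.01336051]
scene7 disc [595.23 -29.18  38.     0.84] flange [595.76 -27.25  48.     1.01]
side7 disc [594.58 -30.38  34.     0.88] flange [594.36 -27.58  45.     0.77]
wrist7 disc [ 5.9632e+02 -3.0940e+01  3.5000e+01  3.7000e-01] flange [ 5.9614e+02 -2.9070e+01  3.9000e+01  3.6000e-01]
```

The y shift overshot (the earlier reading hadn't settled): the disc is now about 2 mm to −y. I'll correct back and let it settle.

```bash
python3 -m pendant '[[[0,0.2,0],[0,0,0],1],[[0,0.2,0],[0,0,0],1],[[0,0.2,0],[0,0,0],1],[[0,0.2,0],[0,0,0],1],[[0,0.2,0],[0,0,0],1],[[0,0.2,0],[0,0,0],1]]'
python3 - <<'E'
from h import *
for i in range(2):
  k=f'8{i}'
  snap('scene','scene'+k);snap('side','side'+k);snap('wrist','wrist'+k)
  s=bot.get_obs();print(s['time_s'],s['tool_pos'],s['wrist_force'])
  for t in ['scene','side','wrist']:
    z,im,d=load(t+k);P=world(z,d)
    print(t,'disc',circ(P,(.595,-.028),.149,.160,42),'flange',circ(P,(.595,-.028),.09,.103,66))
E
```

```text
time_s: 13.0
tool_pos: [0.5951, -0.0288, 0.1933]
ee_rot: [[-0.0, -0.978, -0.211], [-0.0, -0.211, 0.978], [-1.0, 0.0, -0.0]]
wrist_force: [0.0, -0.1, -2.4]
finger_gap: 0.0229
13.15 [ 0.59501995 -0.02878675  0.19325836] [-0.26288743  0.47747806 -2.25365164]
scene disc [595.04 -27.17  36.     1.2 ] flange [595.55 -26.81  47.     0.88]
side disc [594.27 -28.15  34.     1.26] flange [594.33 -27.62  45.     0.85]
wrist disc [ 5.9607e+02 -2.8950e+01  3.4000e+01  3.6000e-01] flange [ 5.9617e+02 -2.9080e+01  3.9000e+01  3.9000e-01]
13.3 [ 0.5950444  -0.02877244  0.19327002] [-0.12483732  0.2602738  -0.82159363]
scene disc [595.3  -27.    39.     1.14] flange [595.72 -26.65  46.     0.92]
side disc [594.7  -28.38  33.     1.19] flange [593.99 -27.41  45.     0.79]
wrist disc [ 5.9608e+02 -2.8930e+01  3.5000e+01  3.7000e-01] flange [ 5.9615e+02 -2.9110e+01  4.0000e+01  4.0000e-01]
```

Disc and flange centres now agree within about 0.5 mm. Go down slowly.

```bash
python3 -m pendant '[[[0,0.03,-0.4],[0,0,0],1],[[0,0.03,-0.8],[0,0,0],1],[[0,0.03,-1.2],[0,0,0],1],[[0,0.03,-1.5],[0,0,0],1],[[0,0.03,-1.7],[0,0,0],1],[[0,0.03,-1.9],[0,0,0],1],[[0,0.03,-1.9],[0,0,0],1],[[0,0.03,-1.9],[0,0,0],1]]' 90
```

```text
time_s: 14.1
tool_pos: [0.5951, -0.0285, 0.1744]
ee_rot: [[0.0, -0.978, -0.211], [-0.0, -0.211, 0.978], [-1.0, -0.0, -0.0]]
wrist_force: [-0.6, -0.3, -1.6]
finger_gap: 0.023
```

Meshed 5 mm below the spline top with no load. Press on.

```bash
python3 -m pendant '[[[0,0,-0.3],[0,0,0],1],[[0,0,-0.6],[0,0,0],1],[[0,0,-0.9],[0,0,0],1],[[0,0,-1.1],[0,0,0],1],[[0,0,-1.3],[0,0,0],1],[[0,0,-1.4],[0,0,0],1],[[0,0,-1.4],[0,0,0],1],[[0,0,-1.4],[0,0,0],1]]'
```

```text
time_s: 14.9
tool_pos: [0.5954, -0.0285, 0.1612]
ee_rot: [[0.001, -0.978, -0.211], [0.0, -0.211, 0.978], [-1.0, -0.001, -0.0]]
wrist_force: [-2.8, 0.1, 6.9]
finger_gap: 0.0226
```

```bash
python3 -m pendant '[[[0,0,-0.1],[0,0,0],1],[[0,0,-0.2],[0,0,0],1],[[0,0,-0.3],[0,0,0],1],[[0,0,-0.3],[0,0,0],1],[[0,0,-0.3],[0,0,0],1]]'
python3 - <<'E'
from h import *
snap('scene','scene9');snap('side','side9');snap('wrist','wrist9')
s=bot.get_obs();print(s['time_s'],s['tool_pos'],s['wrist_force'],s['wrist_torque'])
for t in ['scene','side','wrist']:
    z,im,d=load(t+'9');P=world(z,d)
    q=block(P,(.595,-.028),.115,.126,.042);print(t,'disc top z',np.median(q[:,2]),len(q),circ(P,(.595,-.028),.115,.126,42),'flange',circ(P,(.595,-.028),.09,.103,66))
E
```

```text
time_s: 15.4
tool_pos: [0.5955, -0.0285, 0.1596]
ee_rot: [[0.002, -0.978, -0.211], [0.001, -0.211, 0.978], [-1.0, -0.002, 0.0]]
wrist_force: [-6.4, 0.1, 17.5]
finger_gap: 0.0228
15.55 [ 0.5955335  -0.02853023  0.1596342 ] [-6.6821665   0.41019403 17.72048435] [0.17266173 1.71048631 0.00663032]
scene disc top z 0.12074292712541457 244 [595.4  -27.07  40.     1.18] flange [595.72 -26.92  47.     0.93]
side disc top z 0.12151412513761023 290 [594.89 -28.08  34.     1.04] flange [594.25 -27.4   51.     0.9 ]
wrist disc top z 0.1208801139024793 3753 [ 5.964e+02 -2.865e+01  3.600e+01  4.600e-01] flange [ 5.9595e+02 -2.9070e+01  4.6000e+01  3.3000e-01]
```

View pics/scene9.png

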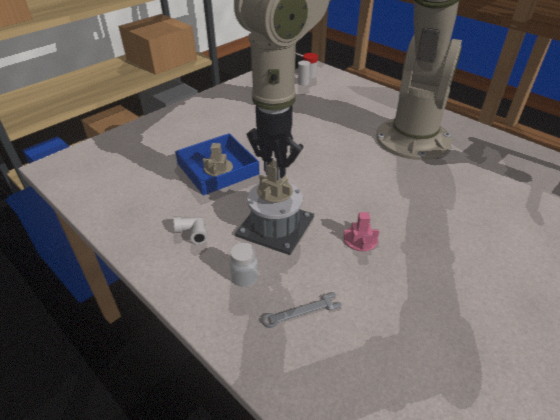

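The disc's top is at 0.121 m in all cameras, so its underside is at about 0.115 (the shoulder). The force rose from 7 to 17.7 N, so it is seated. Bystanders look unchanged. I'll hold a moment, check it is steady, and hand in.

```bash
python3 -m pendant '[[[0,0,0],[0,0,0],1],[[0,0,0],[0,0,0],1],[[0,0,0],[0,0,0],1],[[0,0,0],[0,0,0],1]]'
python3 - <<'E'
from h import *
a=load('scene0')[1].astype(int);b=load('scene9')[1].astype(int)
for n,(x0,x1,y0,y1) in dict(jar=(228,262,240,290),elbow=(170,212,212,246),wrench=(258,345,290,330)).items(): print(n,np.abs(a-b)[y0:y1,x0:x1].mean().round(1))
s=bot.get_obs();print(s['tool_pos'],s['wrist_force'],abs(s['qvel']).max())
print(bot.hand_in())
E
```

```text
time_s: 15.95
tool_pos: [0.5955, -0.0285, 0.1596]
ee_rot: [[0.002, -0.978, -0.211], [0.001, -0.211, 0.978], [-1.0, -0.002, 0.0]]
wrist_force: [-7.0, 0.7, 17.5]
finger_gap: 0.0228
jar 4.0
elbow 3.5
wrench 7.3
[ 0.59551235 -0.02854152  0.15963109] [-6.95979681  0.67885362 17.54262369] 0.0029259095577036597
the job is handed in; nothing more can be done
None
```

The pump is serviced and the job is handed in at about 16 s of the 59 s. No verdict is reported, so the results below are my own checks.

- **Damaged rotor:** I put it in the blue tub and let go. It stands upright about 3 mm from the tub's centre.
- **Complete rotor:** I turned it to the splines (12.3°, mod 90), meshed it and pressed it home. I handed in while still gripping it and pushing down.
- **Seating:** The disc's top reads about 0.121 m in all three cameras, which puts the underside on the 0.115 m shoulder. The upward force on the tool rose from 7 to about 17.5 N over the last few millimetres. The arm was steady.
- **Alignment:** The rotor is within about 1 mm of the shaft axis in every camera.
- **Bystanders:** The jar, elbow and wrench look unmoved between the first and last pictures. I did not measure their positions. The pink look-alike was not touched.

Two checks did not fully agree. About 7 N of sideways force remained at the end, so the shaft and rotor are slightly loaded against each other. The first centring move overshot by about 2 mm in y; I corrected it before lowering the rotor.

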